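# Take the charged battery pack out of its dock

### The arm

A 7-joint arm with a two-finger parallel gripper is mounted at the origin on the work surface. World frame = base frame: x ahead of the robot, y to its left, z up, the work surface at z = 0. Lengths are in m, angles in rad, forces in N, time in s.
With the tool pointing down it reaches from about 0.425 to 1.025 m from the base axis. Payload 9.4 kg.
Tool frame: the origin (TCP) lies at the very end of the fingers, on their centre line; the grasp point (between the pads) lies 19 mm behind it; y points along the fingers, z is the direction in which the jaws open and shut, and the axes are right-handed (so a half turn about y gives the same grasp; the last joint's range is limited). The gripper opens to 85 mm and grips with 20 to 120 N. Pads are 22 mm wide; open, the fingers measure 114 mm over their backs; the gripper's body (76 mm by 85 mm) begins 54 mm behind the grasp point. The pads swing forward as they close: fully open they stand 13 mm farther back than shut.
Start: joints at [1.188, 0.599, -0.003, 1.599, 0.002, 0.943, -0.08], TCP at [0.218, -0.691, 0.231] pointing down, gripper open.
Joint ranges: [-2.57, 2.57], [-0.35, 1.97], [-1.29, 1.29], [0.11, 2.56], [-1.05, 4.19], [0.11, 1.86], [-2.63, 2.63]. Speed limits (rad/s): [2.22, 2.22, 3.01, 3.01, 3.14, 3.14, 3.14].

### API

Orientations are given as [roll, pitch, yaw] about the fixed x, y, z axes, in that order (R = Rz(yaw) Ry(pitch) Rx(roll)).
In Python, from station import arm gives the robot as it stands.
- The arm moves only by the tool jog_arm, never from a script. Its arguments are lists of equal length, an entry for each row: "delta_rot": the turn, a rotation vector about the tool's x, y, z in degrees, a list of three; "linear": the shift along the tool's x, y, z in cm, a list of three; "grip": the opening, from 0 (shut) to 1 (fully open). A call has 1 to 12 rows; each row shifts and turns the pose as measured when the row begins, along the tool's axes as they then stand; what a row does not reach is not made up. A row lasts 1/8 s, in which the tool goes at most 62.5 mm and 10.7 degrees, less where a joint would pass 70% of its speed; a pose out of reach is approached as far as the arm can. A call with a gripper value outside its range is refused whole. The fingers move at their own pace and stop on an object; "newtons" is the grip in N (left out, the last holds). Time passes only in rows, so rows that do not move let the fingers close. It gives the time, the measured TCP pose, the force and the opening at its end, in the units of the state.
- arm.observe(): the state, without advancing time (a new reading comes with each control period).
- arm.read_camera(name): name is "scene" or "top" or "wrist"; returns a dict with "frame" (420x560x3 uint8, red, green, blue), "range_z" (420x560 float32, m along the optical axis (not along the pixel's ray), 0 where there is no reading), "fx", "fy", "cx", "cy" (pixels), "world_from_camera" (4x4, takes a point from camera to world coordinates). Camera axes: x right, y down, z forward; pixel columns grow to the right and rows downward; lengths in m; the calibration is good to about 2 mm. A picture is of the moment at which its call begins.
- arm.close_job(): hands the job in, once; it reports no verdict.
The state is a dict: "t": time; "joint_pos": joint angles; "joint_velocities": joint speeds; "tau": joint torques, N m; "eef_pos": TCP position; "tool_rot": TCP orientation; "wrist_force": force on the tool from outside, world axes, zero at the start; "moment": the same for the moment, N m; "gripper_width": finger opening in m.
Only numpy, scipy, OpenCV 4.12 (cv2) and the standard library are available. Lean on these libraries where they do the work, as an engineer would, in place of code of your own. Each camera call takes 0.05 s, during which the arm holds its last target.

### The job

Take the charged battery pack out of the charging dock: first fold the dust cover up until it stands straight up (do not fold it right back, a tub stands behind it). Then pinch the two side catches of the pack together, lift the pack straight up out of the dock without forcing it, and finish while still holding it by the pinched catches, upright and still, with its stem a few centimetres clear above the dock. Leave the cover standing and leave the tub, the cup and the screwdriver where they are.

Things in the scene. Friction and masses are not known exactly. Their poses are not given: they have to be found in the camera images.
- dock: Grey charging dock, fixed. Origin: centre underside, directly below the pack's axis. x to its back, the hinge side (roughly the robot's left: yaw 0.9 to 1.8 rad), y to the dock's left, z up. Base block x -55 to 90 mm, y -55 to 55 mm, deck 60 mm above the bench; a rear wall (x 72 to 90 mm, full width, top 110 mm above the bench) carries the cover hinge. Its other sides are open above the deck.
- cover (a joint): Angle of the dust cover: 0 = level over the pack (starts 0 to 0.35), 1.571 = straight up, stop at 2.4 rad. Stiff hinge (0.3 N m friction): stays where left. Flat grey panel 5 mm thick, 100 mm wide, 115 mm from hinge to free edge; level, it is 9 mm above the pack. From mid free edge a black tongue sticks out in line, 14 mm wide along the hinge axis, 12 mm thick, ending 157 mm from the hinge.
- cover_hinge (a point): Point on the hinge axis, at its middle: 80 mm along the dock's +x from its origin and 116 mm above the bench. The hinge axis is the dock's y axis.
- cover_grip (a point): Grip point in the tongue, 143 mm from the hinge axis, 28 mm beyond the panel's free edge; moves with the cover. x points along the panel towards the hinge, y along the hinge axis. The 14 mm width can be pinched from above, fingers closing along the hinge axis; the tongue turns between the fingers as the cover folds.
- pack: Black battery pack, 0.2 to 0.42 kg, seated in the dock. Origin: centre of the underside of its head, which rests on the deck 60 mm above the bench; axes as the dock's. Head 60 mm along x, 44 mm along y, 45 mm tall. Below the origin a stem 40 mm long (40 mm along x, 28 mm along y) reaches into the well with 1 mm play: it is out when the origin is over 40 mm above the deck.
- catch_left (a joint): How far the catch on the pack's +y side is pressed in: 0 = released and locked under the dock's ledge, 0.006 m = fully pressed. It is free of the dock from about 0.0045 m. Sprung: 2 N to start, 5 N fully pressed. Springs back when let go.
- catch_right (a joint): The same for the catch on the pack's -y side; pressed in towards +y.
- catch_left_face (a point): Middle of the outer face of the +y catch, a grey ribbed pad 28 mm along x, 26 mm tall, centre 26 mm above the pack's origin. Released, the face is 29 mm from the pack's axis (58 mm over both catches); fully pressed 23 mm (46 mm over both), 1 mm proud of the head.
- catch_right_face (a point): Middle of the outer face of the -y catch, mirror image of the other.
- tub: Bystander: yellow screw-top tub, 76 mm across, 130 mm tall, standing behind the dock, in the way of a cover folded right back. Origin: centre of its underside.
- cup: Bystander: white open plastic cup, 84 mm across the rim, 110 mm tall, standing in front (-x side) of the dock. Origin: centre of its underside.
- driver: Bystander: screwdriver lying on the bench beside the dock, on its right (-y). Origin: underside at its middle.
There are look-alikes about, which are no part of the job. What is shaped like the dock but blue, orange or yellow is not meant.

How it is judged:
On the way:
1. the cover stands straight up (within 15 degrees), the pack still seated (value of joint cover between 1.31 and 1.83 rad and z of pack in the frame of dock below 0.07 m), for 0.2 s.
At the end, for the whole second after the job is handed in: Cover within 15 deg of straight up; pack held by the fingers (over 3 N), both catches pressed over 4 mm, stem end at least 12 mm above the deck (origin over 112 mm above the bench), touching no dock, tub or cup, within 17 deg of upright, under 30 mm/s (value of joint cover between 1.31 and 1.83 rad and value of joint each of catch_left, catch_right above 0.004 m and contact force between the fingers and pack above 3 N and z of pack in the frame of dock above 0.112 m and contact force between pack and dock below 0.2 N and contact force between pack and tub below 0.2 N and contact force between pack and cup below 0.2 N and angle between pack's own z axis and vertical below 0.3 rad and linear speed of pack below 0.03 m/s); the arm keeps its last pose, push and grip.
It fails at once if the pack forced against the dock (over 100 N) (contact force between pack and dock above 100 N).
It fails at once if a bystander shifted by more than 30 mm or tipped over (distance of any of tub, cup, driver from where it was at the start of the episode above 0.03 m or angle between any of tub, cup's own z axis and vertical above 0.5 rad).
It also fails if it takes over 51 s, if anything falls off the work surface, if the arm or the gripper's body presses on something with over 40 N, if the wrist force passes 120 N, or if a joint passes its speed limit or range.

## Working session

There is one attempt and no reset: what is moved stays moved. The work goes in short steps, Python scripts to look and compute and a tool call to move; the robot and the scene stay as the last step left them, time stands still between calls to the robot, and variables do not carry over. Pictures are saved under pics/ and viewed, and the job is handed in when it is done.

Besides the shell and the picture viewer there is one more tool, called after "Request:" as name(argument=value, ...), one argument or row to a line, values as JSON. jog_arm: Moves the arm, as the interface text tells. Its arguments: {"type":"object","properties":{"delta_rot":{"type":"array","items":{"type":"array","items":{"type":"number"}}},"linear":{"type":"array","items":{"type":"array","items":{"type":"number"}}},"grip":{"type":"array","items":{"type":"number"}},"newtons":{"type":"number"}},"required":["delta_rot","linear","grip"]}

```bash
ls; mkdir -p pics; python3 - <<'E'
from station import arm
import cv2,numpy as np
s=arm.observe(); print({k:np.round(v,3).tolist() for k,v in s.items()})
for n in ("scene","top"):
    c=arm.read_camera(n); cv2.imwrite(f"pics/{n}0.png",c["frame"][:,:,::-1])
    print(n,c["fx"],c["cx"],c["cy"],np.round(c["world_from_camera"],3).tolist())
    np.savez(f"pics/{n}0.npz",**c)
E
```

```text
pics
{'t': 0.0, 'joint_pos': [1.188, 0.6, -0.003, 1.6, 0.002, 0.943, -0.08], 'joint_velocities': [0.001, -0.001, 0.0, -0.001, -0.0, 0.001, -0.001], 'tau': [-0.001, -77.647, 1.565, -25.801, 0.012, 0.009, 0.0], 'eef_pos': [0.218, -0.691, 0.23], 'tool_rot': [-1.572, -0.0, -2.836], 'wrist_force': [-0.205, -0.183, 0.546], 'moment': [0.032, 0.006, 0.062], 'gripper_width': 0.085}
scene 472.3111327620073 280.6347963420401 208.69196820975077 [[0.746, 0.529, -0.405, 0.95], [0.666, -0.595, 0.45, -0.398], [-0.003, -0.606, -0.796, 0.879], [0.0, 0.0, 0.0, 1.0]]
top 445.85974568102546 274.5103844009531 208.72287652802902 [[0.006, -0.995, 0.096, 0.463], [-1.0, -0.005, 0.009, 0.034], [-0.008, -0.096, -0.995, 1.05], [0.0, 0.0, 0.0, 1.0]]
```

View pics/scene0.png

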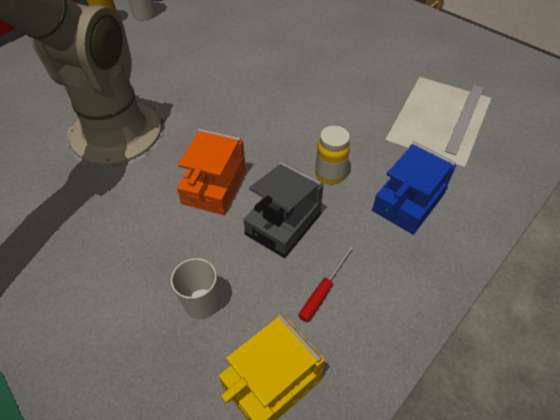

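View pics/top0.png

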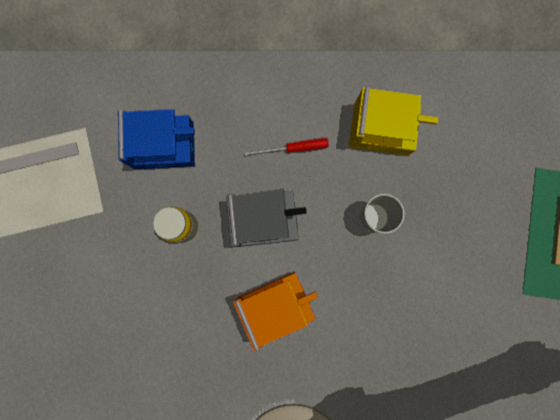

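Candidates are the grey dock at top (262,217) / scene (285,208), blue at top (156,137), orange at top (275,312) and yellow at top (390,120). Only the grey one fits. Its tongue points to the cup (-x), and the tub at (172,224) is behind the hinge. I'll confirm with a crop and measure.

```bash
cat > h.py <<'E'
import numpy as np,cv2
def pts(c):
    z=c["range_z"]; v,u=np.indices(z.shape)
    p=np.stack([(u-c["cx"])/c["fx"]*z,(v-c["cy"])/c["fy"]*z,z],-1)
    T=c["world_from_camera"]; return p@T[:3,:3].T+T[:3,3]
E
python3 - <<'E'
from h import *
c=np.load("pics/top0.npz"); P=pts(c); f=c["frame"]
cv2.imwrite("pics/crop0.png",cv2.resize(f[170:260,210:320,::-1],None,fx=6,fy=6,interpolation=cv2.INTER_CUBIC))
s=np.load("pics/scene0.npz")
cv2.imwrite("pics/crop1.png",cv2.resize(s["frame"][150:265,230:340,::-1],None,fx=5,fy=5,interpolation=cv2.INTER_CUBIC))
for row in (195,205,211,217,225,235): print(row,[(u,*np.round(P[row,u]*1000).astype(int).tolist()) for u in range(222,314,6)])
for n,(v,u) in dict(tub=(224,172),cup=(214,384)).items(): print(n,P[v,u])
# panel plane from patch
Q=P[198:238,240:282].reshape(-1,3);m=Q.mean(0);w,V=np.linalg.eigh(np.cov((Q-m).T));print(m,V[:,0],w**.5)
E
```

```text
195 [(222, 596, 169, -2), (228, 581, 140, 121), (234, 582, 129, 112), (240, 581, 115, 123), (246, 580, 102, 130), (252, 580, 89, 131), (258, 579, 77, 136), (264, 579, 64, 140), (270, 579, 52, 142), (276, 579, 39, 142), (282, 578, 27, 148), (288, 589, 13, 61), (294, 597, -2, 2), (300, 597, -17, 2), (306, 597, -31, 2), (312, 597, -45, 0)]
205 [(222, 572, 168, 2), (228, 561, 141, 109), (234, 560, 127, 123), (240, 559, 115, 125), (246, 560, 102, 124), (252, 559, 89, 135), (258, 559, 77, 133), (264, 558, 64, 137), (270, 558, 52, 142), (276, 558, 39, 140), (282, 558, 27, 147), (288, 567, 13, 61), (294, 567, 0, 57), (300, 573, -17, 0), (306, 573, -31, 3), (312, 573, -45, -1)]
211 [(222, 558, 167, 3), (228, 548, 141, 111), (234, 547, 127, 122), (240, 547, 115, 122), (246, 547, 102, 128), (252, 547, 89, 130), (258, 546, 76, 133), (264, 546, 64, 137), (270, 546, 52, 142), (276, 546, 39, 144), (282, 545, 27, 146), (288, 545, 15, 153), (294, 545, 3, 156), (300, 544, -9, 160), (306, 545, -21, 153), (312, 559, -45, -1)]
217 [(222, 544, 167, 1), (228, 535, 141, 108), (234, 535, 127, 118), (240, 534
[... 426 characters left out ...]
, 64, 133), (270, 517, 51, 143), (276, 517, 39, 139), (282, 517, 27, 147), (288, 522, 13, 57), (294, 522, -1, 58), (300, 526, -17, 3), (306, 526, -31, 3), (312, 526, -45, 3)]
235 [(222, 501, 167, 1), (228, 501, 152, 4), (234, 497, 126, 122), (240, 497, 114, 124), (246, 497, 101, 128), (252, 497, 88, 131), (258, 497, 76, 133), (264, 497, 64, 137), (270, 497, 51, 136), (276, 497, 39, 142), (282, 497, 27, 145), (288, 497, 15, 143), (294, 500, -1, 60), (300, 502, -17, -3), (306, 502, -31, -1), (312, 502, -45, 0)]
tub [0.51866386 0.2543531  0.13025401]
cup [ 0.55272516 -0.21438925  0.00126434]
[0.53250604 0.07111238 0.1386668 ] [0.99303279 0.07470676 0.0911306 ] [0.02371272 0.02466391 0.05974753]
```

```bash
sleep 3; ls pics
```

```text
crop0.png
crop1.png
scene0.npz
scene0.png
top0.npz
top0.png
```

View pics/crop0.png

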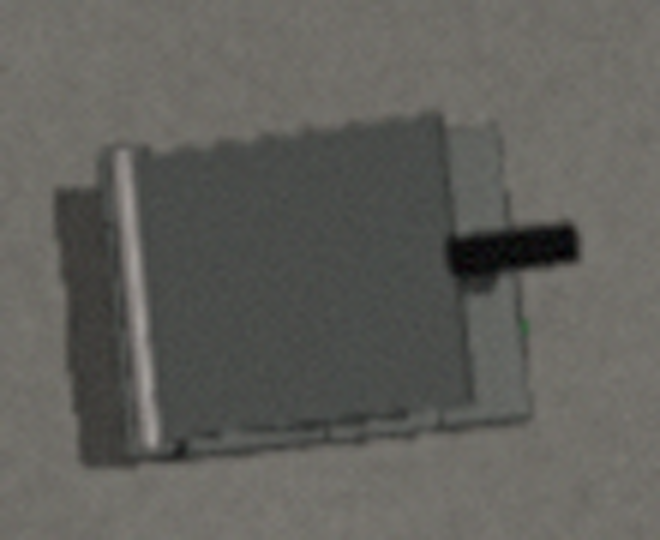

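View pics/crop1.png

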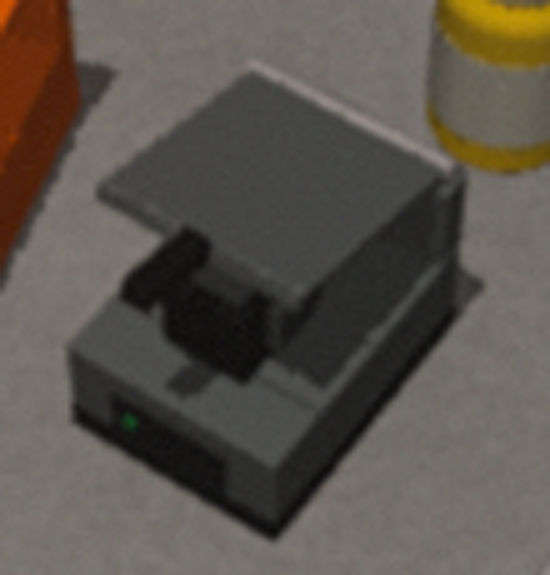

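```bash
cat >> h.py <<'E'
def cast(c,u,v,z):
    T=c["world_from_camera"]; d=T[:3,:3]@np.array([(u-c["cx"])/c["fx"],(v-c["cy"])/c["fy"],1]); o=T[:3,3]
    return o+d*(z-o[2])/d[2]
E
python3 - <<'E'
from h import *
c=np.load("pics/top0.npz"); P=pts(c)
g=lambda x,y,z: cast(c,210+(x+.5)/6-.5,170+(y+.5)/6-.5,z)
def yaw(a,b): d=b-a; return np.arctan2(d[1],d[0])
a,b=g(122,150,.12),g(152,445,.12); print("rod",a,b,(a+b)/2,np.linalg.norm(b-a),"yaw",yaw(b,a)+np.pi/2)
a,b=g(497,122,.06),g(530,415,.06); print("front",a,b,(a+b)/2,np.linalg.norm(b-a),yaw(b,a)+np.pi/2)
a,b=g(577,240,.16),g(455,258,.15); print("tongue",a,b,yaw(a,b))
Q=P[200:236,242:280].reshape(-1,3); A=np.c_[Q[:,:2],np.ones(len(Q))]
for _ in range(4):
    k=np.linalg.lstsq(A,Q[:,2],rcond=None)[0]; r=abs(A@k-Q[:,2]); ok=r<.008; A,Q=A[ok],Q[ok]
print(k,r.std(),len(Q),"tilt",np.arctan(np.hypot(*k[:2])),"dir",np.arctan2(-k[1],-k[0]))
f=c["frame"].astype(int); m=(f.max(2)<28); m[:,:270]=0; m[:, 320:]=0; m[:195]=0;m[230:]=0
v,u=np.nonzero(m); print("tongue px",u.min(),u.max(),v.min(),v.max())
E
```

```text
rod [0.58188768 0.13648372 0.12      ] [0.47884276 0.12447287 0.12      ] [0.53036522 0.13047829 0.12      ] 0.10374254665582092 yaw 1.6868321435221554
front [0.6007515  0.00320385 0.06      ] [ 0.49169964 -0.00920181  0.06      ] [ 0.54622557 -0.00299898  0.06      ] 0.10975522103318193 1.68406867189908
tongue [ 0.54723878 -0.02044672  0.16      ] [0.54186834 0.02010507 0.15      ] 1.7024640462773513
[-0.04754377 -0.28859727  0.18133222] 0.0009182384087695581 465 tilt 0.28455019990385083 dir 1.4075219759688145
tongue px 285 305 208 215
```

The grey dock is confirmed by the crop. It has yaw ≈ 1.686, origin ≈ (0.540, 0.051), cover ≈ 0.28 rad and the grip point near (0.546, -0.006, 0.156). First I'll turn the jaws onto the hinge axis.

Request:
jog_arm(
  delta_rot=[
    [0,-9.9,0],
    [0,-9.9,0],
    [0,-9.9,0],
    [0,-9.9,0],
    [0,-9.9,0],
    [0,-9.9,0],
    [0,-9.9,0],
    [0,-9.9,0],
  ],
  linear=[
    [0,-0.5,0],
    [0,-0.5,0],
    [0,-0.5,0],
    [0,0,0],
    [0,0,0],
    [0,0,0],
    [0,0,0],
    [0,0,0],
  ],
  grip=[1,1,1,1,1,1,1,1],
  newtons=25,
)

```text
t: 1.1
eef_pos: [0.2174, -0.6888, 0.2417]
tool_rot: [-1.573, 0.009, -1.409]
wrist_force: [0.7, -0.0, -0.0]
gripper_width: 0.0855
```

```bash
cat >> h.py <<'E'
from scipy.spatial.transform import Rotation as Ro
YAW=1.686; O=np.array([.5398,.0513,0]); EX=np.array([np.cos(YAW),np.sin(YAW),0]); EY=np.array([-EX[1],EX[0],0]); EZ=np.array([0,0,1.])
def W(x,y,z): return O+x*EX+y*EY+z*EZ
H=W(.08,0,.116)
def R(s): return Ro.from_euler("xyz",s["tool_rot"]).as_matrix()
def go(s,target,Rt=None):
    """tool-axis shift (cm) and rotvec(deg) to target tcp"""
    M=R(s); Rt=np.c_[-EX,-EZ,-EY] if Rt is None else Rt
    return np.round(M.T@(target-s["eef_pos"])*100,2), np.round(np.degrees(Ro.from_matrix(M.T@Rt).as_rotvec()),1)
def dk(p): d=p-O; return np.round([d@EX,d@EY,d[2]],4)
E
python3 - <<'E'
from h import *
from station import arm
s=arm.observe(); print(s["t"],s["eef_pos"],s["tool_rot"],s["joint_pos"])
print(go(s,W(-.057,0,.24)))
w=arm.read_camera("wrist"); T=w["world_from_camera"]; print("cam in tool",R(s).T@(T[:3,3]-s["eef_pos"]), R(s).T@T[:3,2])
E
```

```text
1.1 [ 0.21743617 -0.68878784  0.24168608] [-1.57340257  0.0087317  -1.40866893] [ 1.42117208  0.61730493 -0.38930907  1.57119798  0.26149095  1.01426941
  1.11799406]
(array([-62.14,   0.6 ,  43.49]), array([ 0.2,  2.7, -0.5]))
cam in tool [-0.07357738 -0.14222567  0.00100691] [ 2.87381135e-01  9.57815937e-01 -8.44794638e-04]
```

Request:
jog_arm(
  delta_rot=[
    [0,0.3,0],
    [0,0.3,0],
    [0,0.3,0],
    [0,0.3,0],
    [0,0.3,0],
    [0,0.3,0],
    [0,0.3,0],
    [0,0.3,0],
    [0,0.3,0],
    [0,0,0],
    [0,0,0],
    [0,0,0],
  ],
  linear=[
    [-5,0,3.5],
    [-5,0,3.5],
    [-5,0,3.5],
    [-5,0,3.5],
    [-5,0,3.5],
    [-5,0,3.5],
    [-5,0,3.5],
    [-5,0,3.5],
    [-5,0,3.5],
    [-5,0,3.5],
    [-4,0,3],
    [0,0,0],
  ],
  grip=[1,1,1,1,1,1,1,1,1,1,1,1],
)

```text
t: 2.65
eef_pos: [0.5325, -0.0899, 0.2434]
tool_rot: [-1.572, 0.012, -1.491]
wrist_force: [0.1, -0.3, 0.8]
gripper_width: 0.0853
```

```bash
python3 - <<'E'
from h import *
from station import arm
s=arm.observe(); print(s["t"],s["eef_pos"],s["tool_rot"],s["joint_pos"],dk(s["eef_pos"]))
print(go(s,W(-.057,0,.24)))
for n in ("scene","wrist"):
    c=arm.read_camera(n); cv2.imwrite(f"pics/{n}1.png",c["frame"][:,:,::-1])
E
```

```text
2.65 [ 0.5325201  -0.08991566  0.2433754 ] [-1.57173528  0.01159487 -1.49129248] [ 0.42617589  0.40162812 -0.48498453  1.98617813  0.23777365  0.81184403
 -0.11145599] [-0.1394  0.0235  0.2434]
(array([-8.32,  0.43,  2.05]), array([ 0. , -2. , -0.7]))
```

View pics/scene1.png

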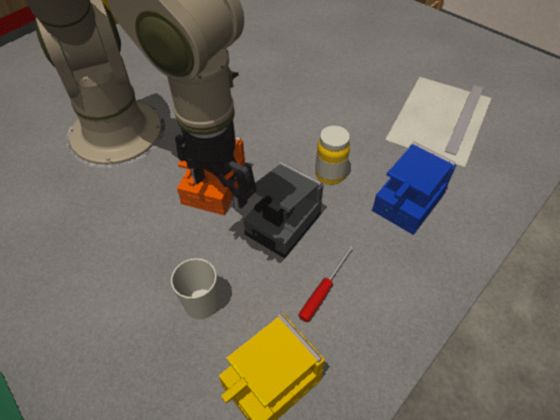

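View pics/wrist1.png

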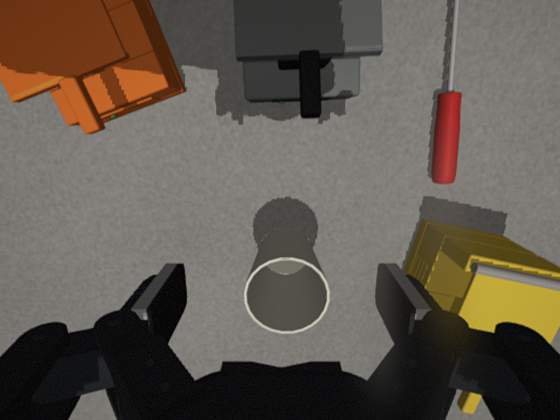

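Scene view shows the gripper over the gap near (225,180) with the grey dock's tongue free; wrist view shows the tongue at (310,83). I'll move above it and descend part way.

Request:
jog_arm(
  delta_rot=[
    [0,-2,-0.7],
    [0,0,0],
    [0,0,0],
  ],
  linear=[
    [-4.2,0,1.0],
    [-4.2,0.3,1.1],
    [0,0,0],
  ],
  grip=[0.6,0.6,0.6],
)

```text
t: 3.12
eef_pos: [0.5423, -0.013, 0.2394]
tool_rot: [-1.576, -0.005, -1.473]
wrist_force: [-0.2, -0.5, -0.5]
gripper_width: 0.0512
```

```bash
python3 - <<'E'
from h import *
from station import arm
s=arm.observe(); print(s["t"],dk(s["eef_pos"]),s["tool_rot"],s["gripper_width"])
print(go(s,W(-.057,0,.137)))
c=arm.read_camera("wrist"); cv2.imwrite(f"pics/wrist2.png",c["frame"][:,:,::-1])
np.savez("pics/wrist2.npz",**c)
E
```

```text
3.125 [-0.0642  0.0049  0.2394] [-1.57628808 -0.0049513  -1.4732382 ] 0.051180836796453216
(array([-0.78, 10.23,  0.53]), array([ 0.3, -1. ,  0.3]))
```

View pics/wrist2.png

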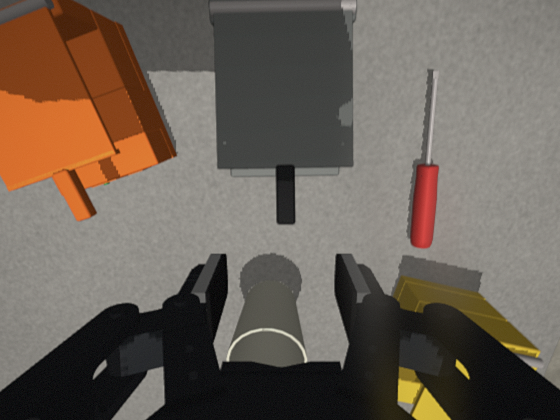

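The tongue is at (286,195) in the wrist view, between the jaws at u≈215 and 347. I'll cross-check its position.

```bash
python3 - <<'E'
from h import *
c=dict(np.load("pics/wrist2.npz")); P=pts(c)
for u,v,z in [(286,168,.152),(286,221,.164),(286,195,.158),(217,167,.148),(352,167,.148),(212,5,.12),(354,5,.12)]: print(u,v,dk(cast(c,u,v,z)),dk(P[v,u]))
print(dk(np.median(P[185:212,281:291].reshape(-1,3),0)))
E
```

```text
286 168 [-0.03    0.0002  0.152 ] [-0.0303  0.0002  0.1501]
286 221 [-0.0659  0.0008  0.164 ] [-0.0674  0.0008  0.1598]
286 195 [-0.0484  0.0005  0.158 ] [-0.0495  0.0005  0.1537]
217 167 [-0.0291  0.0504  0.148 ] [-0.0293  0.0506  0.1468]
352 167 [-0.0308 -0.0478  0.148 ] [-0.0568 -0.0793 -0.0002]
212 5 [0.082 0.051 0.12 ] [0.082 0.051 0.12 ]
354 5 [ 0.08   -0.0498  0.12  ] [ 0.0799 -0.0497  0.1205]
[-0.0513  0.0009  0.1553]
```

Request:
jog_arm(
  delta_rot=[
    [0,-1,0.3],
    [0,0,0],
    [0,0,0],
    [0,0,0],
  ],
  linear=[
    [-0.9,3,0.5],
    [0,3,0],
    [0,3,0],
    [0,0,0],
  ],
  grip=[0.6,0.6,0.6,0.6],
)

```text
t: 3.68
eef_pos: [0.5445, -0.0172, 0.1475]
tool_rot: [-1.578, -0.006, -1.474]
wrist_force: [0.8, -0.2, 1.1]
gripper_width: 0.0512
```

```bash
python3 - <<'E'
from h import *
from station import arm
s=arm.observe(); print(s["t"],dk(s["eef_pos"]),s["tool_rot"],s["wrist_force"])
print(go(s,W(-.055,0.0005,.134)))
E
```

```text
3.675 [-0.0686  0.0032  0.1475] [-1.57783769 -0.00580388 -1.47377798] [ 0.76262115 -0.15667353  1.08985001]
(array([-1.37,  1.34,  0.25]), array([ 0.4, -1. ,  0.3]))
```

Request:
jog_arm(
  delta_rot=[
    [0,-1,0.3],
    [0,-0.5,0],
    [0,0,0],
  ],
  linear=[
    [-1.2,0.7,0.2],
    [-0.9,0.7,0.2],
    [0,0,0],
  ],
  grip=[0.6,0.6,0.6],
)

```text
t: 4.05
eef_pos: [0.5474, 0.0036, 0.1349]
tool_rot: [-1.575, -0.001, -1.449]
wrist_force: [-0.5, 0.7, 0.3]
gripper_width: 0.0512
```

```bash
python3 - <<'E'
from h import *
from station import arm
s=arm.observe(); print(s["t"],dk(s["eef_pos"]),s["tool_rot"],s["wrist_force"])
print(go(s,W(-.055,0.0005,.134)))
c=arm.read_camera("wrist"); cv2.imwrite(f"pics/wrist3.png",c["frame"][:,:,::-1])
E
```

```text
4.05 [-0.0483 -0.0021  0.1349] [-1.57485297e+00 -8.24179447e-04 -1.44936166e+00] [-0.46866205  0.70288449  0.34909684]
(array([ 0.67,  0.1 , -0.26]), array([0.2, 0.4, 0. ]))
```

View pics/wrist3.png

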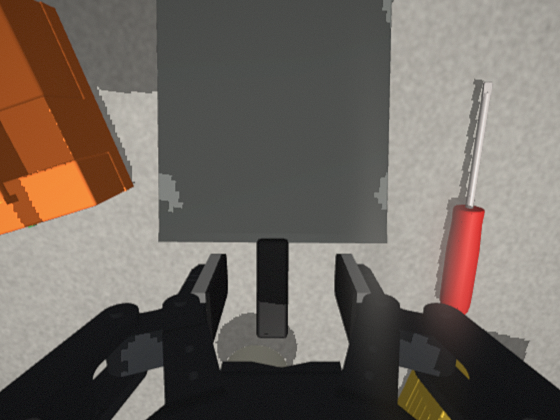

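The tongue at (272,290) is between the pads, slightly off-centre. I'll correct and close.

Request:
jog_arm(
  delta_rot=[
    [0,0.3,0],
    [0,0,0],
    [0,0,0],
    [0,0,0],
    [0,0,0],
    [0,0,0],
  ],
  linear=[
    [0.6,0.1,-0.25],
    [0,0,0],
    [0,0,0],
    [0,0,0],
    [0,0,0],
    [0,0,0],
  ],
  grip=[0.6,0.6,0,0,0,0],
  newtons=25,
)

```text
t: 4.85
eef_pos: [0.5446, -0.0044, 0.1348]
tool_rot: [-1.576, -0.002, -1.456]
wrist_force: [-0.3, -0.2, 0.4]
gripper_width: 0.0133
```

```bash
python3 - <<'E'
from h import *
from station import arm
s=arm.observe(); print(s["t"],dk(s["eef_pos"]),s["tool_rot"],s["wrist_force"],s["gripper_width"])
g=s["eef_pos"]-.019*R(s)[:,1]; print("grasp",dk(g)); d=dk(g)-[.08,0,.116]; print("r",np.hypot(d[0],d[2]),"ang",np.arctan2(d[2],-d[0]))
c=arm.read_camera("wrist"); cv2.imwrite(f"pics/wrist4.png",c["frame"][:,:,::-1])
E
```

```text
4.85 [-0.0559  0.0016  0.1348] [-1.57590637 -0.00222448 -1.45639183] [-0.27254016 -0.2174782   0.38873497] 0.013267972783165235
grasp [-0.0558  0.0015  0.1538]
r 0.14096269009918902 ang 0.27147848239891437
```

View pics/wrist4.png

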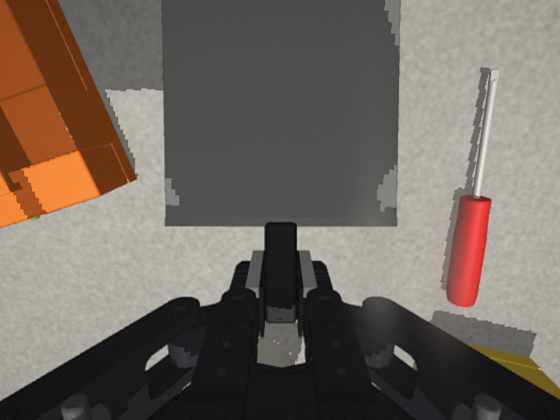

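Request:
jog_arm(
  delta_rot=[
    [0,0,0],
    [0,0,0],
    [0,0,0],
    [0,0,0],
    [0,0,0],
    [0,0,0],
  ],
  linear=[
    [-0.44,-1.34,0],
    [-0.57,-1.29,0],
    [-0.7,-1.22,0],
    [-0.82,-1.15,0],
    [-0.93,-1.06,0],
    [0,0,0],
  ],
  grip=[0,0,0,0,0,0],
)

```text
t: 5.65
eef_pos: [0.5402, 0.0332, 0.1998]
tool_rot: [-1.576, -0.002, -1.456]
wrist_force: [-2.9, 0.7, -1.1]
gripper_width: 0.0137
```

```bash
cat > st.py <<'E'
from h import *
from station import arm
s=arm.observe(); print(s["t"],dk(s["eef_pos"]),s["tool_rot"],s["wrist_force"],s["gripper_width"])
g=s["eef_pos"]-.019*R(s)[:,1]; print("grasp",dk(g)); d=dk(g)-[.08,0,.116]; r=np.hypot(d[0],d[2]); a=np.arctan2(d[2],-d[0]); print("r",r,"ang",a)
for t in np.arange(a+.1,1.75,.1): print(round(t,2),go(s,g*0+W(.08-.142*np.cos(t),0,.116+.142*np.sin(t)-.019)))
E
python3 st.py
```

```text
5.65 [-0.018   0.0016  0.1998] [-1.57607946 -0.00205898 -1.45550115] [-2.93890553  0.69907024 -1.07265755] 0.013651366307477167
grasp [-0.018   0.0015  0.2188]
r 0.1420276029509757 ang 0.8092979942845474
0.91 (array([-1.08, -0.93,  0.16]), array([0.3, 0. , 0.1]))
1.01 (array([-2.24, -1.75,  0.15]), array([0.3, 0. , 0.1]))
1.11 (array([-3.48, -2.44,  0.15]), array([0.3, 0. , 0.1]))
1.21 (array([-4.78, -3.01,  0.15]), array([0.3, 0. , 0.1]))
1.31 (array([-6.13, -3.45,  0.15]), array([0.3, 0. , 0.1]))
1.41 (array([-7.51, -3.75,  0.14]), array([0.3, 0. , 0.1]))
1.51 (array([-8.92, -3.91,  0.14]), array([0.3, 0. , 0.1]))
1.61 (array([-10.34,  -3.93,   0.14]), array([0.3, 0. , 0.1]))
1.71 (array([-11.76,  -3.81,   0.14]), array([0.3, 0. , 0.1]))
```

Tracking the arc well. I'll continue to about 1.5, then trim.

Request:
jog_arm(
  delta_rot=[
    [0,0,0],
    [0,0,0],
    [0,0,0],
    [0,0,0],
    [0,0,0],
    [0,0,0],
    [0,0,0],
  ],
  linear=[
    [-1.08,-0.93,0],
    [-1.16,-0.82,0],
    [-1.24,-0.69,0],
    [-1.3,-0.57,0],
    [-1.35,-0.44,0],
    [-1.38,-0.3,0],
    [0,0,0],
  ],
  grip=[0,0,0,0,0,0,0],
)

```text
t: 6.52
eef_pos: [0.531, 0.1124, 0.2394]
tool_rot: [-1.577, -0.004, -1.455]
wrist_force: [-1.4, -0.2, -2.1]
gripper_width: 0.0134
```

```bash
python3 st.py
```

```text
6.525 [0.0617 0.0017 0.2394] [-1.57667467 -0.00359094 -1.45542137] [-1.38182799 -0.21095699 -2.06850614] 0.013448040481202583
grasp [0.0617 0.0016 0.2584]
r 0.1435710625439542 ang 1.4429856224620325
1.54 (array([-1.44,  0.04,  0.17]), array([0.3, 0. , 0.2]))
1.64 (array([-2.86,  0.06,  0.17]), array([0.3, 0. , 0.2]))
1.74 (array([-4.27,  0.23,  0.17]), array([0.3, 0. , 0.2]))
```

Request:
jog_arm(
  delta_rot=[
    [0,0,0],
    [0,0,0],
    [0,0,0],
  ],
  linear=[
    [-1.3,0,0],
    [-1.2,0.03,0],
    [0,0,0],
  ],
  grip=[0,0,0],
)

```text
t: 6.9
eef_pos: [0.5282, 0.1369, 0.2401]
tool_rot: [-1.576, -0.006, -1.457]
wrist_force: [-1.2, -0.6, -4.0]
gripper_width: 0.0135
```

```bash
python3 st.py; python3 - <<'E'
from h import *
from station import arm
for n in ("scene","top"):
    c=arm.read_camera(n); cv2.imwrite(f"pics/{n}5.png",c["frame"][:,:,::-1]); np.savez(f"pics/{n}5.npz",**c)
E
```

```text
6.9 [0.0863 0.0017 0.2401] [-1.57633525 -0.00553915 -1.45660809] [-1.24882417 -0.61634364 -3.97498702] 0.013464924903861013
grasp [0.0864 0.0016 0.2591]
r 0.1432430452063904 ang 1.6154905123242347
1.72 (array([-1.42,  0.25,  0.17]), array([ 0.3, -0.1,  0.3]))
```

View pics/scene5.png

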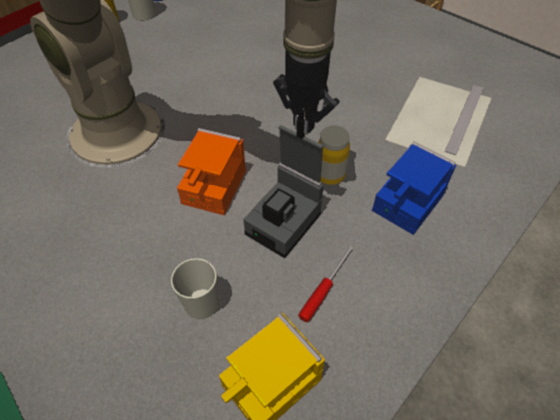

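View pics/top5.png

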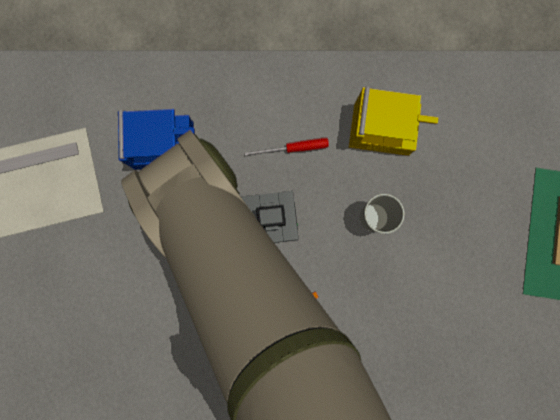

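Cover stands up (scene panel at (300,155), clear of the tub at (335,150)); pack visible at scene (277,205). Release and rise.

Request:
jog_arm(
  delta_rot=[
    [0,0,0],
    [0,0,0],
    [0,0,0],
    [0,0,0],
    [0,0,0],
    [0,0,0],
    [0,0,0],
    [0,0,0],
  ],
  linear=[
    [0,0,0],
    [0,0,0],
    [0,0,0],
    [0,-2,0],
    [0,-2.5,0],
    [0,-2.5,0],
    [0,-2.5,0],
    [0,0,0],
  ],
  grip=[0.4,0.4,0.4,0.4,0.4,0.4,0.4,0.4],
)

```text
t: 8.0
eef_pos: [0.5304, 0.1366, 0.3383]
tool_rot: [-1.574, -0.003, -1.459]
wrist_force: [0.1, 1.3, -0.1]
gripper_width: 0.0341
```

```bash
python3 - <<'E'
from h import *
from station import arm
s=arm.observe(); print(s["t"],dk(s["eef_pos"]),s["wrist_force"],s["gripper_width"])
c=arm.read_camera("scene"); cv2.imwrite("pics/scene6.png",c["frame"][:,:,::-1]); np.savez("pics/scene6.npz",**c)
P=pts(c)[130:172,285:318].reshape(-1,3)-O; D=np.c_[P@EX,P@EY,P[:,2]]
D=D[(abs(D[:,1])<.045)&(D[:,2]>.13)&(D[:,2]<.225)&(abs(D[:,0]-.08)<.04)]
k=np.polyfit(D[:,2],D[:,0],1); print(len(D),k,"angle",np.pi/2+np.arctan(k[0]))
ph=np.radians(15); y=-EZ*np.cos(ph)+EX*np.sin(ph); z=-EY; Rt=np.c_[np.cross(y,z),y,z]
print(go(s,W(-.08,0,.30),Rt)); print(s["joint_pos"])
E
```

```text
8.0 [ 0.0858 -0.0004  0.3383] [ 0.07170049  1.31629828 -0.06098936] 0.034125167234365025
965 [-0.03580173  0.08306818] angle 1.5350098777147148
(array([16.57,  3.88,  0.03]), array([ 0.1, -0.2, 15.2]))
[ 0.05077546  0.31612057 -0.53662032  1.84970429  0.1886951   1.02983978
 -0.45108214]
```

Cover measures about 1.54–1.6 rad. Next I'll back off to the -x side and tilt the hand 15° so its camera side clears the cover.

Request:
jog_arm(
  delta_rot=[
    [0,0,0],
    [0,0,0],
    [0,0,0],
    [0,0,7.6],
    [0,0,7.6],
    [0,0,0],
  ],
  linear=[
    [5.5,0,0],
    [5.5,0,0],
    [5.5,0,0],
    [0,0,0],
    [0,0,0],
    [0,0,0],
  ],
  grip=[1,1,1,1,1,1],
)

```text
t: 8.8
eef_pos: [0.5471, -0.0328, 0.3313]
tool_rot: [-1.582, 0.27, -1.461]
wrist_force: [-0.9, 0.5, -0.1]
gripper_width: 0.0857
```

```bash
cat >> h.py <<'E'
ph=np.radians(15); _y=-EZ*np.cos(ph)+EX*np.sin(ph); _z=-EY; RT=np.c_[np.cross(_y,_z),_y,_z]
E
python3 - <<'E'
from h import *
from station import arm
s=arm.observe(); print(s["t"],dk(s["eef_pos"]),s["wrist_force"],s["gripper_width"])
print(go(s,W(0.005,0,.20),RT)); print(s["joint_pos"])
for n in ("wrist","top"):
    c=arm.read_camera(n); cv2.imwrite(f"pics/{n}7.png",c["frame"][:,:,::-1]); np.savez(f"pics/{n}7.npz",**c)
E
```

```text
8.8 [-0.0844  0.0025  0.3313] [-0.8507981   0.47703357 -0.11212587] 0.08570683563462488
(array([-5.11, 15.04,  0.37]), array([ 0.6, -0.3, -0.5]))
[ 0.51383103  0.36995511 -0.55190411  1.82508577 -0.08926035  1.03836457
  0.14729351]
```

View pics/wrist7.png

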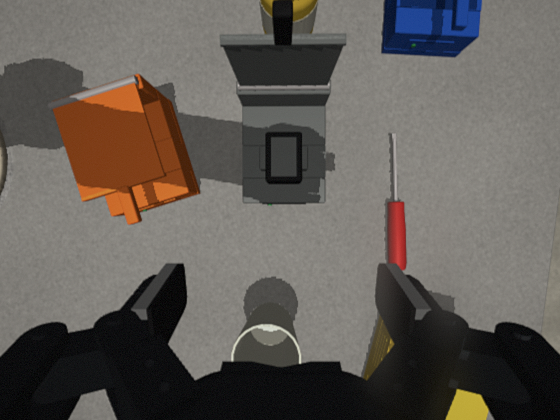

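The cover stands at (284,65). The pack's black top frame at (284,157) sits between its two grey catches at (262,157) and (306,157). I'll measure the pack's centre.

```bash
python3 - <<'E'
from h import *
c=dict(np.load("pics/wrist7.npz")); f=c["frame"]
m=((f.max(2)<30)*255).astype(np.uint8); m[:120]=0;m[200:]=0;m[:,:240]=0;m[:,330:]=0
cs,_=cv2.findContours(m,cv2.RETR_EXTERNAL,2); k=max(cs,key=cv2.contourArea); r=cv2.minAreaRect(k); print(r)
print("top centre",dk(cast(c,*r[0],.105)))
B=np.array([dk(cast(c,*p,.105)) for p in cv2.boxPoints(r)]); print(B)
t=dict(np.load("pics/top7.npz"))
cv2.imwrite("pics/crop7.png",cv2.resize(np.hstack([f[110:210,230:340],t["frame"][170:270,240:330]])[:,:,::-1],None,fx=4,fy=4,interpolation=cv2.INTER_CUBIC))
E
```

```text
((282.9999694824219, 157.49998474121094), (50.99999237060547, 35.99999237060547), 90.0)
top centre [1.00e-04 1.40e-03 1.05e-01]
[[ 0.0302  0.0226  0.105 ]
 [ 0.03   -0.0199  0.105 ]
 [-0.0301 -0.0198  0.105 ]
 [-0.03    0.0228  0.105 ]]
```

View pics/crop7.png

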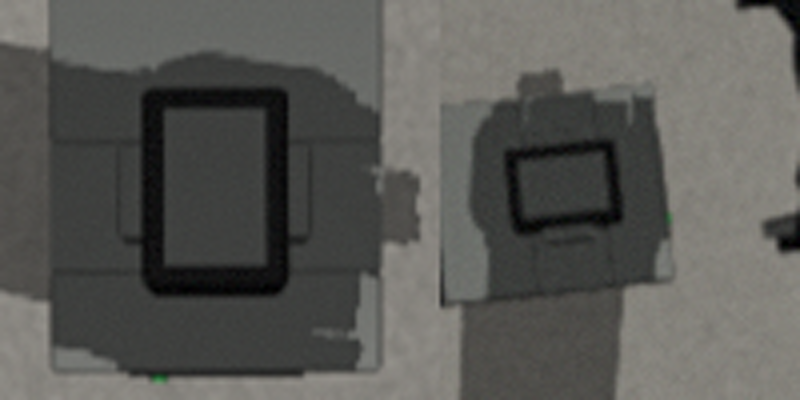

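Request:
jog_arm(
  delta_rot=[
    [0.3,-0.3,-0.5],
    [0.3,0,0],
    [0,0,0],
    [0,0,0],
  ],
  linear=[
    [-1.7,5,0.1],
    [-1.7,5,0.1],
    [-1.6,5,0.1],
    [0,0,0],
  ],
  grip=[1,1,1,1],
)

```text
t: 9.4
eef_pos: [0.5387, 0.066, 0.1988]
tool_rot: [-1.563, 0.252, -1.436]
wrist_force: [-0.1, -0.7, 0.7]
gripper_width: 0.0854
```

```bash
python3 - <<'E'
from h import *
from station import arm
s=arm.observe(); print(s["t"],dk(s["eef_pos"]),s["wrist_force"],s["gripper_width"])
print(go(s,W(0.005,0.001,.07),RT)); print(s["joint_pos"])
for n in ("wrist","scene"):
    c=arm.read_camera(n); cv2.imwrite(f"pics/{n}8.png",c["frame"][:,:,::-1]); np.savez(f"pics/{n}8.npz",**c)
E
```

```text
9.4 [ 0.0147 -0.0006  0.1988] [-0.12701163 -0.67590381  0.72023256] 0.0853642397105348
(array([ 4.16, 12.22, -0.27]), array([-0.2,  1.1,  0.5]))
[ 0.30583245  0.49091433 -0.53691413  2.02677488 -0.01338379  0.66537156
 -0.03136264]
```

View pics/wrist8.png

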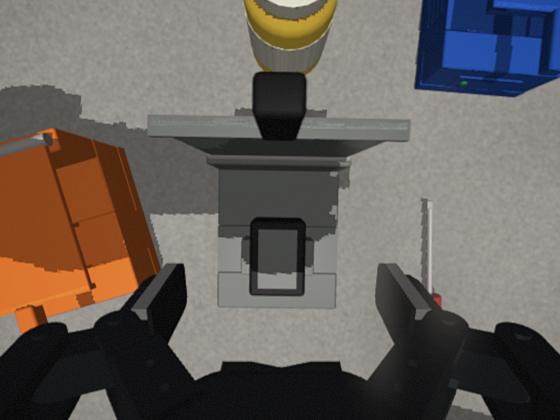

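View pics/scene8.png

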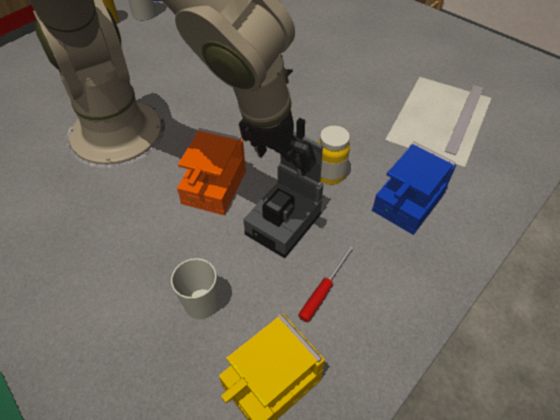

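Request:
jog_arm(
  delta_rot=[
    [-0.2,1.1,0.5],
    [0,0,0],
    [0,0,0],
    [0,0,0],
  ],
  linear=[
    [1.2,2.5,-0.25],
    [1.0,2.5,0],
    [0.9,2.5,0],
    [0,0,0],
  ],
  grip=[1,1,1,1],
)

```text
t: 10.0
eef_pos: [0.5463, 0.0505, 0.1257]
tool_rot: [-1.553, 0.254, -1.457]
wrist_force: [0.1, 0.1, -0.0]
gripper_width: 0.0854
```

```bash
python3 - <<'E'
from h import *
from station import arm
s=arm.observe(); print(s["t"],dk(s["eef_pos"]),s["wrist_force"],s["gripper_width"])
print(go(s,W(0.005,0.0012,.07),RT))
E
```

```text
10.0 [-0.0015 -0.0063  0.1257] [ 0.13176709  0.08366536 -0.03496774] 0.08536873069892283
(array([ 0.77,  5.54, -0.85]), array([-1. , -0.1,  0.4]))
```

Request:
jog_arm(
  delta_rot=[
    [-1,0,0.4],
    [0,0,0],
    [0,0,0],
  ],
  linear=[
    [0.2,0.7,-0.8],
    [0.3,1.0,0],
    [0,0,0],
  ],
  grip=[1,1,1],
)

```text
t: 10.38
eef_pos: [0.54, 0.0487, 0.1102]
tool_rot: [-1.567, 0.26, -1.457]
wrist_force: [0.7, 1.1, 0.4]
gripper_width: 0.0854
```

```bash
python3 - <<'E'
from h import *
from station import arm
s=arm.observe(); print(s["t"],dk(s["eef_pos"]),s["wrist_force"],s["gripper_width"])
print(go(s,W(0.005,0.0012,.07),RT))
E
```

```text
10.375 [-2.600e-03  1.000e-04  1.102e-01] [0.68332072 1.11025739 0.37058591] 0.0854137549943085
(array([ 0.3 ,  4.08, -0.13]), array([-0.3, -0.1,  0.1]))
```

```bash
python3 - <<'E'
from h import *
from station import arm
s=arm.observe(); c=arm.read_camera("wrist"); cv2.imwrite("pics/wrist9.png",c["frame"][:,:,::-1]); np.savez("pics/wrist9.npz",**c)
T=(pts(c)-s["eef_pos"])@R(s)*1000
for (v,u) in [(270,175),(275,168),(290,160),(300,165),(270,385),(275,392),(290,400),(300,395)]: print(u,v,T[v,u].round(1), c["frame"][v,u])
m=(abs(abs(T[...,2])-45)<20)&(abs(T[...,0])<20)&(T[...,1]>-60)&(T[...,1]<15); m[:240]=0
q=T[m]; print(len(q),q[:,1].max(),np.percentile(q[:,1],[90,99]))
E
```

```text
175 270 [-11.5 -23.2 -42.3] [16 16 15]
168 275 [-11.1 -26.8 -44. ] [78 78 78]
160 290 [-11.8 -39.2 -42.6] [21 20 23]
165 300 [ -7.2 -38.5 -41.6] [17 14 18]
385 270 [-11.2 -22.7  43.5] [66 66 62]
392 275 [-11.1 -26.9  45.1] [67 63 61]
400 290 [-11.6 -38.9  43.9] [44 44 40]
395 300 [ -6.6 -37.5  43.1] [50 49 47]
8270 14.995502395141992 [-16.26056101  13.70035385]
```

View pics/wrist9.png

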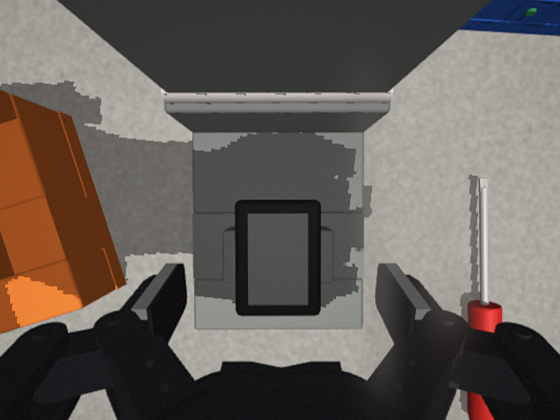

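Open pads sit about 15–20 mm behind the TCP, so the deck is safe. I'll go down to TCP z ≈ 0.067.

Request:
jog_arm(
  delta_rot=[
    [-0.3,0,0],
    [0,0,0],
    [0,0,0],
    [0,0,0],
  ],
  linear=[
    [0.1,1.5,-0.13],
    [0.1,1.5,0],
    [0.1,1.0,0],
    [0,0,0],
  ],
  grip=[1,1,1,1],
)

```text
t: 10.92
eef_pos: [0.5379, 0.057, 0.0682]
tool_rot: [-1.572, 0.261, -1.456]
wrist_force: [0.9, 0.2, -0.2]
gripper_width: 0.0853
```

```bash
python3 - <<'E'
from h import *
from station import arm
s=arm.observe(); print(s["t"],dk(s["eef_pos"]),s["wrist_force"],s["gripper_width"])
print(go(s,W(0.005,0.0012,.067),RT))
E
```

```text
10.925 [0.0059 0.0012 0.0682] [ 0.85348829  0.20543381 -0.22781169] 0.08528842065157934
(array([0.11, 0.09, 0.  ]), array([ 0.1, -0. ,  0.1]))
```

Well placed. Closing with 40 N.

Request:
jog_arm(
  delta_rot=[
    [0,0,0],
    [0,0,0],
    [0,0,0],
    [0,0,0],
    [0,0,0],
    [0,0,0],
  ],
  linear=[
    [0,0,0],
    [0,0,0],
    [0,0,0],
    [0,0,0],
    [0,0,0],
    [0,0,0],
  ],
  grip=[0.3,0.3,0.3,0.3,0.3,0.3],
  newtons=40,
)

```text
t: 11.68
eef_pos: [0.538, 0.0564, 0.0698]
tool_rot: [-1.571, 0.26, -1.456]
wrist_force: [0.2, 0.4, -1.6]
gripper_width: 0.0438
```

```bash
python3 - <<'E'
from h import *
from station import arm
s=arm.observe(); print(s["t"],dk(s["eef_pos"]),s["wrist_force"],s["moment"],s["gripper_width"])
print(go(s,W(0.0059,0.0012,.087),RT), go(s,W(0.0059,0.0012,.143),RT))
E
```

```text
11.675 [0.0053 0.0012 0.0698] [ 0.18919222  0.41203748 -1.61108927] [-0.41583595 -0.04935205  0.06418612] 0.04375255990458167
(array([-0.5 , -1.64, -0.  ]), array([ 0. , -0. ,  0.1])) (array([-1.94, -7.06, -0.  ]), array([ 0. , -0. ,  0.1]))
```

```bash
python3 - <<'E'
from h import *
from station import arm
s=arm.observe()
a=[]
for n in ("wrist","scene"):
    c=arm.read_camera(n); np.savez(f"pics/{n}10.npz",**c); f=c["frame"]
    if n=="wrist": T=(pts(c)-s["eef_pos"])@R(s)*1000; a.append(cv2.resize(f[180:360,180:380],(400,360),interpolation=cv2.INTER_CUBIC))
    else: a.append(cv2.resize(f[140:260,230:345],(345,360),interpolation=cv2.INTER_CUBIC))
cv2.imwrite("pics/c10.png",np.hstack(a)[:,:,::-1])
E
```

```text
(no output)
```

View pics/c10.png

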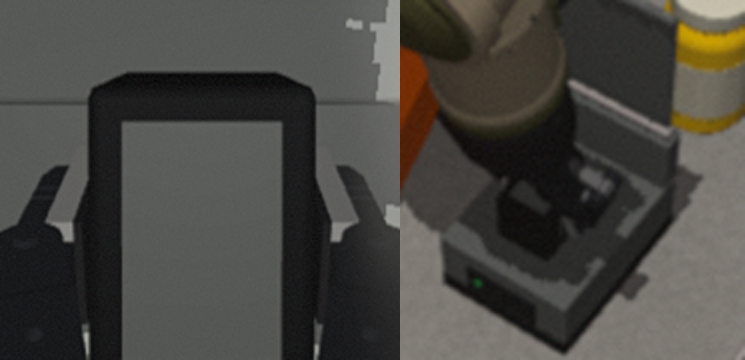

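Both pads are on the pack's sides with the opening at 43.8 mm, so the catches look pressed. I'll start a gentle trial lift.

Request:
jog_arm(
  delta_rot=[
    [0,0,0],
    [0,0,0],
    [0,0,0],
    [0,0,0],
  ],
  linear=[
    [-0.08,-0.29,0],
    [-0.08,-0.29,0],
    [-0.08,-0.29,0],
    [0,0,0],
  ],
  grip=[0.3,0.3,0.3,0.3],
)

```text
t: 12.28
eef_pos: [0.5379, 0.0566, 0.0794]
tool_rot: [-1.571, 0.26, -1.456]
wrist_force: [-0.5, -0.1, -2.4]
gripper_width: 0.0435
```

```bash
python3 - <<'E'
from h import *
from station import arm
s=arm.observe(); print(s["t"],dk(s["eef_pos"]),s["wrist_force"],s["moment"],s["gripper_width"])
c=arm.read_camera("scene"); cv2.imwrite("pics/c11.png",cv2.resize(c["frame"][140:260,230:345,::-1],None,fx=4,fy=4))
E
```

```text
12.275 [0.0055 0.0012 0.0794] [-0.49429749 -0.12332974 -2.36760325] [-0.37228981 -0.08694216 -0.01953541] 0.04354940407057696
```

View pics/c11.png

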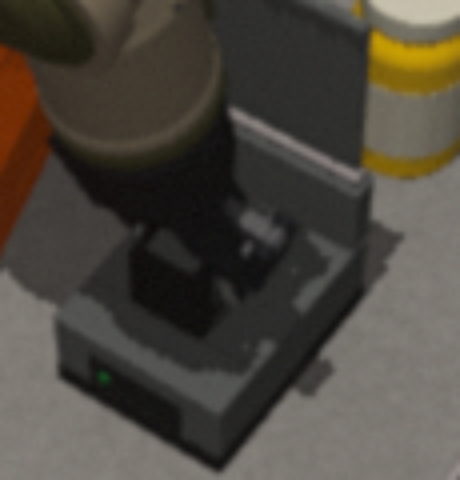

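No catching resistance: 2.4 N, about the pack's weight. I'll continue straight up.

Request:
jog_arm(
  delta_rot=[
    [0,0,0],
    [0,0,0],
    [0,0,0],
    [0,0,0],
    [0,0,0],
    [0,0,0],
  ],
  linear=[
    [-0.15,-0.58,0],
    [-0.15,-0.58,0],
    [-0.15,-0.58,0],
    [-0.15,-0.58,0],
    [-0.15,-0.58,0],
    [0,0,0],
  ],
  grip=[0.3,0.3,0.3,0.3,0.3,0.3],
)

```text
t: 13.08
eef_pos: [0.538, 0.0563, 0.1117]
tool_rot: [-1.571, 0.26, -1.456]
wrist_force: [-0.6, 0.1, -2.9]
gripper_width: 0.0435
```

```bash
python3 - <<'E'
from h import *
from station import arm
s=arm.observe(); print(s["t"],dk(s["eef_pos"]),s["wrist_force"],s["moment"],s["gripper_width"])
print(go(s,W(0.0055,0.0012,.15),RT))
c=arm.read_camera("scene"); cv2.imwrite("pics/c12.png",cv2.resize(c["frame"][130:260,230:345,::-1],None,fx=4,fy=4))
E
```

```text
13.075 [0.0052 0.0012 0.1117] [-0.59714364  0.08858371 -2.92152604] [-0.36828379 -0.08905659 -0.01254237] 0.04347191706936209
(array([-1.01, -3.69, -0.  ]), array([ 0. , -0. ,  0.1]))
```

View pics/c12.png

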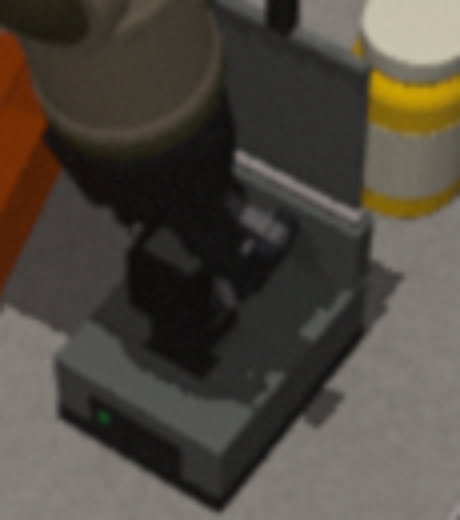

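The pack is rising, with its stem visible below the head at (185,340) in the crop.

Request:
jog_arm(
  delta_rot=[
    [0,0,0],
    [0,0,0],
    [0,0,0],
    [0,0,0],
    [0,0,0],
    [0,0,0],
    [0,0,0],
    [0,0,0],
    [0,0,0],
    [0,0,0],
  ],
  linear=[
    [-0.16,-0.6,0],
    [-0.16,-0.6,0],
    [-0.16,-0.6,0],
    [-0.16,-0.6,0],
    [-0.16,-0.6,0],
    [-0.16,-0.6,0],
    [-0.1,-0.4,0],
    [0,0,0],
    [0,0,0],
    [0,0,0],
  ],
  grip=[0.3,0.3,0.3,0.3,0.3,0.3,0.3,0.3,0.3,0.3],
)

```text
t: 14.38
eef_pos: [0.5375, 0.0562, 0.1555]
tool_rot: [-1.572, 0.26, -1.456]
wrist_force: [0.4, 0.0, -1.8]
gripper_width: 0.0439
```

```bash
python3 - <<'E'
from h import *
from station import arm
s=arm.observe(); print(s["t"],dk(s["eef_pos"]),s["wrist_force"],s["moment"],s["gripper_width"])
c=arm.read_camera("scene"); cv2.imwrite("pics/c13.png",cv2.resize(c["frame"][110:260,210:360,::-1],None,fx=4,fy=4)); np.savez("pics/s13.npz",**c)
w=arm.read_camera("wrist"); cv2.imwrite("pics/w13.png",w["frame"][:,:,::-1])
cv2.imwrite("pics/s13.png",c["frame"][:,:,::-1])
E
```

```text
14.375 [0.0052 0.0017 0.1555] [ 0.38016505  0.01911047 -1.7891303 ] [-0.38054523 -0.04078455  0.01860723] 0.043854966314179025
```

View pics/c13.png

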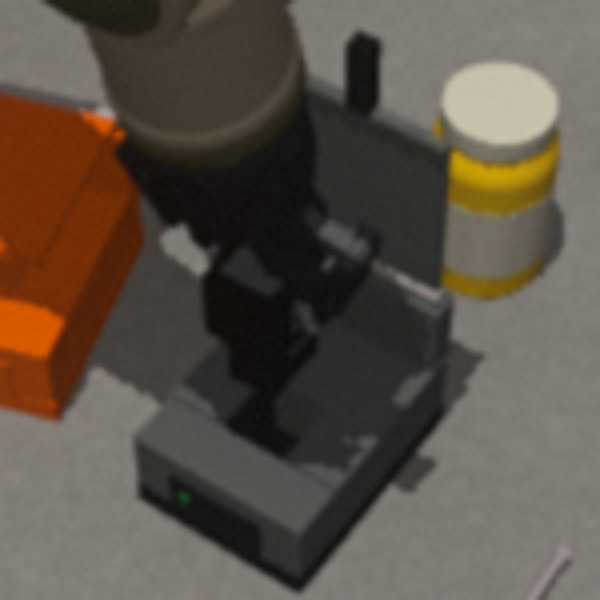

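View pics/w13.png

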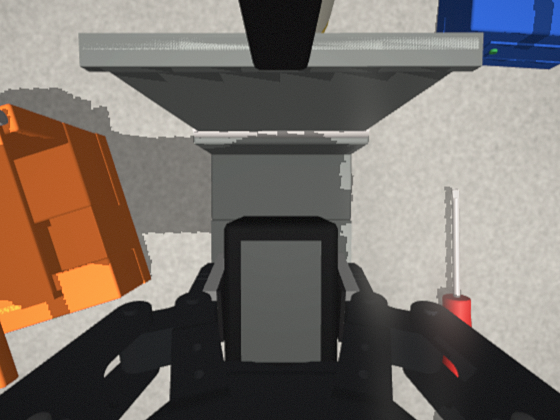

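View pics/s13.png

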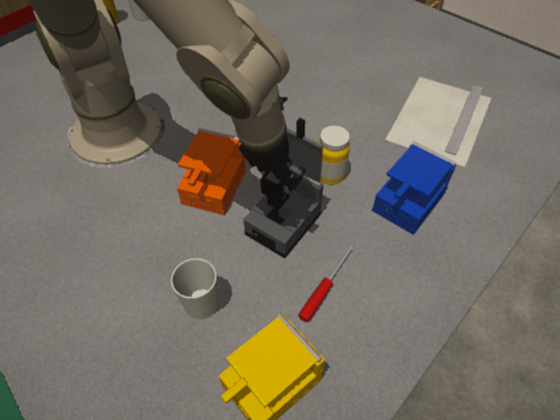

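```bash
python3 - <<'E'
from h import *
from station import arm
s=arm.observe(); w=arm.read_camera("wrist"); P=pts(w)-O; D=np.stack([P@EX,P@EY,P[...,2]],-1)
Q=D[250:350,250:312].reshape(-1,3); A=np.c_[Q[:,:2],np.ones(len(Q))]
for _ in range(4):
    k=np.linalg.lstsq(A,Q[:,2],rcond=None)[0]; ok=abs(A@k-Q[:,2])<.004; A,Q=A[ok],Q[ok]
print("pack top z",np.median(Q[:,2]),"tilt",k[:2],len(Q))
c=dict(np.load("pics/s13.npz")); P=pts(c)[125:185,285:322].reshape(-1,3)-O; D=np.c_[P@EX,P@EY,P[:,2]]
D=D[(abs(D[:,1])<.045)&(D[:,2]>.13)&(D[:,2]<.225)&(abs(D[:,0]-.08)<.02)]
k=np.polyfit(D[:,2],D[:,0],1); print(len(D),"cover",np.pi/2+np.arctan(k[0]))
s2=arm.observe(); print(s2["eef_pos"]-s["eef_pos"],abs(s2["joint_velocities"]).max(),s2["t"])
E
```

```text
pack top z 0.1914857612157117 tilt [2.16508102e-05 2.18273980e-03] 6154
905 cover 1.5383388180552209
[4.87211136e-05 2.93327551e-05 4.34383339e-05] 0.0017219078520446622 14.525
```

Pack top is at 0.191 m, so the origin is ≈ 0.146 m and the stem end ≈ 46 mm above the deck. It is level and still, and the cover is at 1.54 rad. Handing in.

```bash
python3 -c "
from station import arm
print(arm.close_job()); s=arm.observe(); print(s['t'],s['gripper_width'],s['eef_pos'],s['wrist_force'])"
```

```text
the job is handed in; nothing more can be done
None
the job is handed in; nothing more can be done
```

I folded the grey dock's cover up, pinched both catches at 40 N and lifted the pack straight up. The job was handed in at about 14.5 s with the pack still held; no verdict was reported.

**Last checks before handing in:**
- **Pack:** it was level, with its underside about 146 mm above the bench and the stem end about 46 mm clear of the deck. The arm was at rest.
- **Lift:** the wrist force stayed near 2–3 N, about the pack's own weight.
- **Bystanders:** the tub, cup and screwdriver looked unmoved in the last scene picture; I did not measure them.

**What disagreed or was not confirmed:**
- **Cover angle:** the depth pictures gave about 1.54 rad, while the arm's position gave about 1.61 rad before I let go. Both are within the 1.31–1.83 rad limit.
- **Catches:** I could not see how far they were pressed. The fingers read 43.8 mm, a little under the 46 mm expected with both catches fully in, and the pack came out without resistance.

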